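Tip out the choke tote and heft it for stragglers

TASK

Take the orange tote by its black handle and tip its blue chokes over the spout into the white tray from just above it; then level the tote, hold it still in the air and heft it, because a choke may have hung up out of sight behind the stop under the hood. If it is still heavier than an empty tote, rock it sideways to clear the stop and tip it again over the tray; set the empty tote back down upright in the middle of the blue mat and let go. Never pick the chokes out with the fingers, and leave the solder spool, the jar and the circuit board alone.

Things in the scene. Friction and masses are not known exactly. Their poses are not given: they have to be found in the camera images.
- tote_grip (a point): Middle of the orange tote's black upright plate handle, where it is gripped: 81 mm above the tote's underside, on its middle line, 8 mm behind (+x) the centre. The handle is 12 mm thick (along x), 50 mm wide (along y), from 54 to 98 mm above the underside. z is up, -x points to the open spout. Starts on the blue mat, spout roughly towards the robot
- tote: Orange hooded pour tote, 118 long (x) x 96 wide (y) x 54 mm high without handle, walls and floor 4 mm; empty it weighs 250 g (2.45 N). Origin: centre of its underside; the handle point lies at (8, 0, 81) mm. Open spout at -x; the hood covers it from 5 mm in front of the centre to the rear wall. The inside is slick plastic, friction about 0.25
- tote_stop (a point): Middle of the upright stop hidden under the hood, at (0, -22, 27) mm from the tote's origin: 4 mm thick (x), reaching from the -y wall to the tote's middle line, floor to hood; the +y half, 44 mm wide, is open. A choke behind it is held back in a tip straight over the spout; it rolls or slides clear if the tote is first rocked about 35 degrees, +y side down, then tipped
- tote_lip (a point): Middle of the spout's edge, over which chokes leave, at (-61, 0, 10) mm from the tote's origin. The spout's floor rises to it as a 10 degree ramp, 30 mm long; chokes lying crosswise roll out at about 20 degrees of tip, endwise ones slide out at about 30 to 40 degrees, spout down; tipped slowly, they land within about 100 mm of the lip
- choke1_c (a point): Blue cylindrical potted choke with an aluminium band, 26 mm diameter, 32 mm long (its own x), 80 to 110 g; its centre. Starts in the open front of the tote
- choke2_c (a point): A like choke; its centre. Starts in the open front of the tote
- choke3_c (a point): A like choke; its centre. Starts out of sight under the hood, behind or beside the stop
- tray: White open tray with a dark liner, 190 x 190 mm, 30 mm high, walls and floor 4 mm, fixed to the bench; origin at the centre of its underside, x and y along its sides
- mat: Blue mat, 170 (x) x 140 (y) x 3 mm thick, fixed to the bench, the tote's parking place; origin at the centre of its underside
- spool_c (a point): Solder spool, bystander, 58 mm diameter, 50 mm high, standing; its centre
- jar_c (a point): Glass jar with orange cap, bystander, 60 mm diameter, 75 mm high; its centre
- board_c (a point): Green assembled circuit board, bystander, 50 (x) x 110 (y) mm, 40 mm high with its parts; this point is 6 mm above the bench, in the middle of the board

How it is judged (in metres and radians):
On the way, in this order (a step that is already met when the one before it is completed fails the run):
1. the tote is tipped at least 20 degrees with its spout within 160 mm of the bench, and the two front chokes are in the tray (angle between tote_grip's own z axis and vertical above 0.35 rad and height (world z) of tote_lip below 0.16 m and x of choke1_c in the frame of tray between -0.095 and 0.095 m and y of choke1_c in the frame of tray between -0.095 and 0.095 m and z of choke1_c in the frame of tray between 0 and 0.045 m and x of choke2_c in the frame of tray between -0.095 and 0.095 m and y of choke2_c in the frame of tray between -0.095 and 0.095 m and z of choke2_c in the frame of tray between 0 and 0.045 m), for 0.1 s.
2. the tote is hefted: held level (within 12 degrees) and still in the air, touching nothing but the fingers, for half a second (angle between tote_grip's own z axis and vertical below 0.21 rad and linear speed of tote below 0.03 m/s and height (world z) of tote_grip above 0.105 m and contact force between tote and the fingers above 1 N and contact force between tote and tray below 0.1 N), for 0.5 s.
At the end, for the whole second after the job is handed in: All three chokes lie in the tray (centres inside its outline, under 45 mm above its underside); the empty tote stands upright (within 6 degrees) and still on the blue mat, its centre within 30 mm lengthwise and 27 mm sideways of the mat's centre, released (x of choke1_c in the frame of tray between -0.095 and 0.095 m and y of choke1_c in the frame of tray between -0.095 and 0.095 m and z of choke1_c in the frame of tray between 0 and 0.045 m and x of choke2_c in the frame of tray between -0.095 and 0.095 m and y of choke2_c in the frame of tray between -0.095 and 0.095 m and z of choke2_c in the frame of tray between 0 and 0.045 m and x of choke3_c in the frame of tray between -0.095 and 0.095 m and y of choke3_c in the frame of tray between -0.095 and 0.095 m and z of choke3_c in the frame of tray between 0 and 0.045 m and angle between tote's own z axis and vertical below 0.1 rad and x of tote in the frame of mat between -0.03 and 0.03 m and y of tote in the frame of mat between -0.027 and 0.027 m and height (world z) of tote below 0.008 m and linear speed of tote below 0.02 m/s); the robot touches nothing.
It fails at once if the spool is moved more than 30 mm (distance of spool_c from where it was at the start of the episode above 0.03 m).
It fails at once if the jar is moved more than 30 mm (distance of jar_c from where it was at the start of the episode above 0.03 m).
It fails at once if the board is moved more than 30 mm (distance of board_c from where it was at the start of the episode above 0.03 m).
It fails at once if a choke is handled with the fingers (contact force between any of choke1, choke2, choke3 and the fingers above 1 N).
It fails at once if a choke falls off the bench (height (world z) of any of choke1_c, choke2_c, choke3_c below -0.05 m).
It also fails if it takes over 64 s, if anything falls off the work surface, if the arm or the gripper's body presses on something with over 40 N, if the wrist force passes 120 N, or if a joint passes its speed limit or range.

ROBOT

A 6-joint arm with a two-finger parallel gripper is mounted at the origin on the work surface. World frame = base frame: x ahead of the robot, y to its left, z up, the work surface at z = 0. Lengths are in mm, angles in rad, forces in N, time in s.
With the tool pointing down it reaches from about 400 to 925 mm from the base axis. Payload 12.5 kg.
Tool frame: the origin (TCP) lies on the mounting face of the last link; the fingertips stand 190 mm ahead of it and the grasp point (between the pads) lies 171 mm ahead of it (env.grasp_offset is the distance from the TCP to the grasp point, in mm); z points along the fingers, y is the direction in which the jaws open and shut (so a half turn about z gives the same grasp; the last joint's range is limited). The gripper opens to 95 mm and grips with 3 to 60 N. Pads are 20 mm wide; open, the fingers measure 119 mm over their backs; the gripper's body (75 mm by 180 mm) begins 59 mm behind the grasp point.
Start: joints at [-1.309, 0.491, 1.559, -0, 1.092, -0.106], TCP at [224.746, -583.193, 404.761] pointing down, gripper open.
Joint ranges: [-3.1, 3.1], [-0.84, 2.19], [0.05, 2.79], [-1.13, 4.28], [0.06, 2.93], [-2.69, 2.69]. Speed limits (rad/s): [2.22, 2.22, 2.79, 3.14, 3.14, 3.14].

INTERFACE

Orientations are given as [roll, pitch, yaw] about the fixed x, y, z axes, in that order (R = Rz(yaw) Ry(pitch) Rx(roll)).
In Python, from cell import env, viewer gives the robot as it stands.
- The arm moves only by the tool play_rows, never from a script. Its argument "increments" is a list of rows, each an object of numbers: "dx", "dy", "dz": the shift along the tool's x, y, z in mm; "rx", "ry", "rz": the turn, a rotation vector about the tool's x, y, z in units of 6 degrees (1.0 is 6 degrees). A call has 1 to 8 rows; each row is the pose to reach, as a shift and turn from the pose measured when the call began, along the tool's axes at that moment; what a row does not reach only later rows make up. A row lasts 1/12 s, in which the tool goes at most 41.7 mm and 7.16 degrees, less where a joint would pass 70% of its speed; a pose out of reach is approached as far as the arm can. A call with a gripper value outside its range is refused whole. "fingers" is the opening, from 0 (shut) to 1 (fully open), set as the call begins (left out, the last holds). The fingers move at their own pace and stop on an object; the grip force is fixed at half the most. Time passes only in rows, so rows that repeat a pose let the fingers close. It gives the time, the measured TCP pose, the force and the opening at its end, in the units of the state.
- env.state(): the state, without advancing time (a new reading comes with each control period).
- viewer.read_camera(name): name is "scene" or "top" or "wrist"; returns a dict with "image" (480x640x3 uint8, red, green, blue), "fx", "fy", "cx", "cy" (pixels), "rvec" (rotation vector, rad) and "tvec" (3), from world to camera coordinates, as OpenCV has them. Camera axes: x right, y down, z forward; pixel columns grow to the right and rows downward; lengths in mm; the calibration is good to about 2 mm. A picture is of the moment at which its call begins. There is no depth.
- env.job_done(): hands the job in, once; it reports no verdict.
The state is a dict: "t": time; "joints": joint angles; "qvel": joint speeds; "tau": joint torques, N m; "eef_pos": TCP position; "tcp_rot": TCP orientation; "ft_force": force on the tool from outside, world axes, zero at the start; "moment": the same for the moment, N m; "opening": opening from 0.0 (shut) to 1.0 (fully open).
Only numpy, scipy, OpenCV 4.12 (cv2) and the standard library are available. Lean on these libraries where they do the work, as an engineer would, in place of code of your own. Each camera call takes 0.05 s, during which the arm holds its last target.

## Working session

There is one attempt and no reset: what is moved stays moved. The work goes in short steps, Python scripts to look and compute and a tool call to move; the robot and the scene stay as the last step left them, time stands still between calls to the robot, and variables do not carry over. Pictures are saved under pics/ and viewed, and the job is handed in when it is done.

Besides the shell and the picture viewer there is one more tool, called after "Request:" by a JSON object that holds its "name" and its "arguments". play_rows: Moves the arm, as the interface text tells. Its arguments: {"type":"object","properties":{"increments":{"type":"array","items":{"type":"object","properties":{"dx":{"type":"number"},"dy":{"type":"number"},"dz":{"type":"number"},"rx":{"type":"number"},"ry":{"type":"number"},"rz":{"type":"number"}}}},"fingers":{"type":"number"}},"required":["increments"]}

```bash
ls; mkdir -p pics; python3 - <<'E'
from cell import env, viewer
import cv2
print(env.state())
for n in ["scene","top"]:
    c=viewer.read_camera(n); cv2.imwrite(f"pics/{n}0.png",c["image"][:,:,::-1]); print({k:v for k,v in c.items() if k!="image"})
E
```

```text
pics
{'t': 0.0, 'joints': array([-1.30857397e+00,  4.91602069e-01,  1.55943101e+00,  7.92921901e-06,
        1.09166276e+00, -1.05602948e-01]), 'qvel': array([ 1.32012321e-03,  1.15801113e-04, -6.62106602e-04,  5.54822332e-05,
        3.26810558e-05,  2.56020925e-04]), 'tau': array([ 1.43725885e-05, -6.12644434e+01, -2.58184969e+01,  6.92049810e-02,
        4.82442684e-02, -1.64815433e-04]), 'eef_pos': array([ 224.75789587, -583.17197605,  404.14156143]), 'tcp_rot': array([-3.14049636e+00, -1.23276248e-04,  3.67821574e-01]), 'ft_force': array([-0.29981583,  0.31128635, -0.32428214]), 'moment': array([-0.08135685,  0.02103047,  0.02079815]), 'opening': 1.0014975100147798}
{'fx': 447.3225065939519, 'fy': 447.3225065939519, 'cx': 314.83055235862616, 'cy': 249.34531920845376, 'rvec': array([ 1.63563931,  2.21471774, -0.63044325]), 'tvec': array([ 177.53615257, -445.9333177 , 1237.67687652])}
{'fx': 556.1021742361596, 'fy': 556.1021742361596, 'cx': 336.2549519488302, 'cy': 235.09159473583736, 'rvec': array([ 2.152696  , -2.19607373,  0.1140814 ]), 'tvec': array([ -1.19682734, 581.48908848, 955.40959522])}
```

View pics/scene0.png

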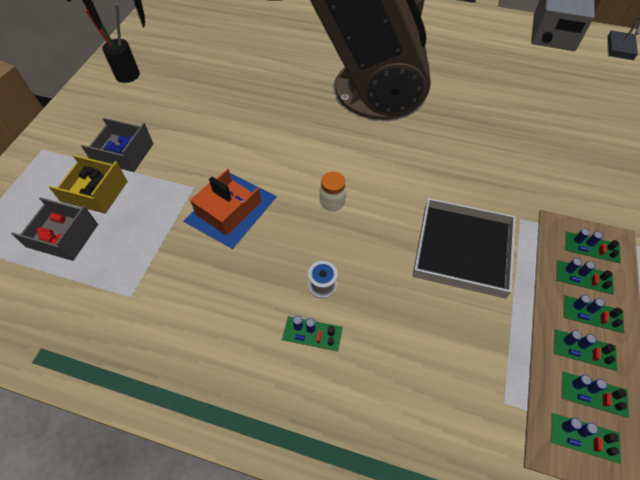

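View pics/top0.png

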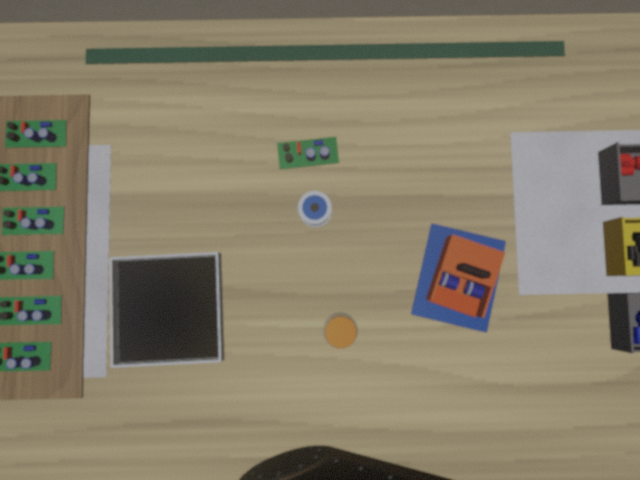

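The scene view shows the tote on the blue mat at about (228,205) and the tray at (465,245), with the jar at (333,190), spool at (322,280) and board at (312,333) between them. In the top view the same items are at: mat (459,278), handle (473,271), tray (165,310), jar (340,331), spool (315,208) and board (308,152).

```bash
cat > h.py <<'E'
import numpy as np, cv2
from scipy.spatial.transform import Rotation as R
def ray(c,px,z):
    Rm=cv2.Rodrigues(np.array(c["rvec"]))[0]; t=np.array(c["tvec"])
    o=-Rm.T@t
    d=Rm.T@np.array([(px[0]-c["cx"])/c["fx"],(px[1]-c["cy"])/c["fy"],1])
    return o+d*(z-o[2])/d[2]
def proj(c,P):
    return cv2.projectPoints(np.array(P,float).reshape(-1,3),np.array(c["rvec"]),np.array(c["tvec"]),np.array([[c["fx"],0,c["cx"]],[0,c["fy"],c["cy"]],[0,0,1]]),None)[0].reshape(-1,2)
def blobs(m,amin=60):
    return [k for k in cv2.findContours(m.astype(np.uint8),cv2.RETR_EXTERNAL,cv2.CHAIN_APPROX_NONE)[0] if cv2.contourArea(k)>amin]
E
python3 - <<'E'
from cell import env, viewer
from h import *
c=viewer.read_camera("top"); im=c["image"]; hsv=cv2.cvtColor(im,cv2.COLOR_RGB2HSV)
H,S,V=[hsv[:,:,i].astype(int) for i in range(3)]
roi=np.zeros(H.shape,bool); roi[100:380,105:515]=1
def show(n,m,z):
    for k in blobs(m&roi):
        r=cv2.minAreaRect(k); b=cv2.boxPoints(r)
        w=np.array([ray(c,p,z)[:2] for p in b])
        e=w[1]-w[0]; f=w[2]-w[1]
        print(n,np.round(r[0]),cv2.contourArea(k),"ctr",np.round(w.mean(0),1),"sides",np.round([np.hypot(*e),np.hypot(*f)],1),"ang",np.round(np.degrees([np.arctan2(e[1],e[0]),np.arctan2(f[1],f[0])]),1))
mat=(H>100)&(H<125)&(S>130)
org=(H<14)&(S>170)
tote_mat=mat|org
t=np.zeros_like(roi);t[215:340,400:515]=1
mm=cv2.morphologyEx(((mat|org|(V<70))&t).astype(np.uint8),cv2.MORPH_CLOSE,np.ones((5,5)))>0
show("mat+tote",mm,3)
show("orange",org,54); show("orangejar75",org,75)
show("black",(V<60)&t,98)
show("chokeblue/spool",mat&(V>0),50)
show("tray dark",(V<75)&(S<150),4)
d=(np.abs(im.astype(int).max(2)-im.min(2))<25)&(V>140)
show("tray white",d,30)
show("board",(H>45)&(H<85)&(S>80),6)
E
```

```text
mat+tote [459. 278.] 3181.5 ctr [ 502.8 -232.3] sides [163.9 135.8] ang [ -15.  -104.2]
orange [457. 300.] 601.5 ctr [ 463.1 -215.4] sides [27.2 77.5] ang [ -21.6 -110.6]
orangejar75 [457. 300.] 601.5 ctr [ 463.6 -210.8] sides [26.6 75.8] ang [ -21.6 -110.6]
black [473. 271.] 151.0 ctr [ 511.8 -234.4] sides [10.4 50.4] ang [ -20.7 -109.7]
chokeblue/spool [478. 291.] 85.0 ctr [ 478.9 -253.9] sides [18.  16.7] ang [ -20.9 -109.6]
chokeblue/spool [452. 282.] 69.5 ctr [ 494.4 -210.4] sides [16.9 15.1] ang [ -20.7 -109.6]
chokeblue/spool [459. 278.] 1746.0 ctr [ 502.  -221.7] sides [156.3 129.5] ang [ -15.  -104.2]
tray dark [473. 271.] 186.0 ctr [ 514.6 -258.4] sides [13.1 58.3] ang [ -21.6 -110.5]
tray dark [165. 309.] 9774.0 ctr [457.9 296.5] sides [183.2 180.6] ang [ -89.4 -178.2]
tray white [314. 208.] 1009.5 ctr [629.5  25.7] sides [60.5 66.3] ang [-91.1 178.9]
tray white [162. 260.] 12933.5 ctr [546.6 293.1] sides [205.7 409.7] ang [ -91.1 -180. ]
tray white [512. 176.] 169.5 ctr [ 680.9 -329.2] sides [  7.2 161.7] ang [-91.1 177. ]
board [308. 152.] 914.5 ctr [737.   36.6] sides [106.6  47.6] ang [ -84.6 -174.9]
```

```bash
python3 - <<'E'
from cell import env, viewer
import cv2
c=viewer.read_camera("top"); cv2.imwrite("pics/topz.png",cv2.resize(c["image"][210:350,390:530,::-1],None,fx=4,fy=4,interpolation=cv2.INTER_CUBIC))
c=viewer.read_camera("scene"); cv2.imwrite("pics/scz.png",cv2.resize(c["image"][150:260,160:300,::-1],None,fx=4,fy=4,interpolation=cv2.INTER_CUBIC))
E
```

```text
(no output)
```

View pics/topz.png

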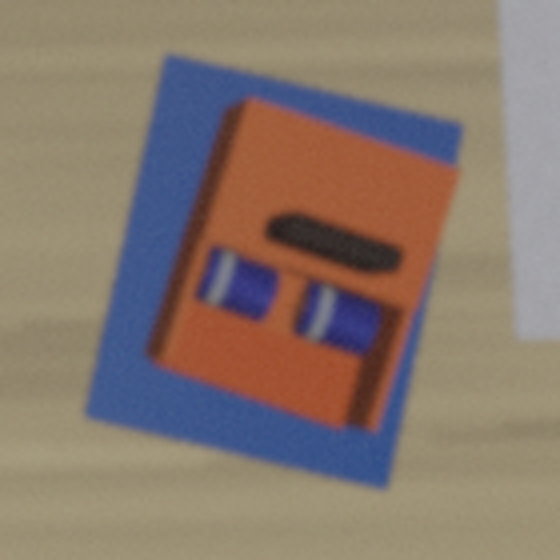

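View pics/scz.png

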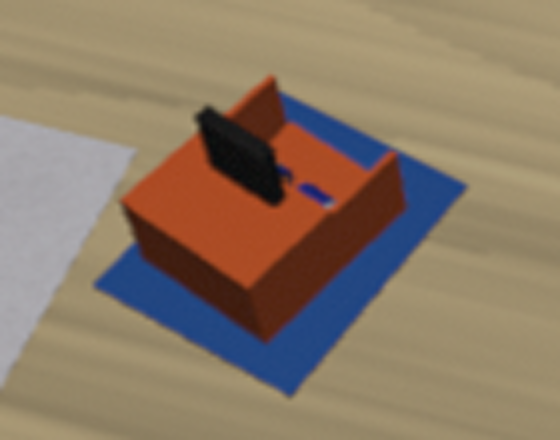

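```bash
cat >> h.py <<'E'
import json
def log(s):
    open("log.jsonl","a").write(json.dumps(dict(t=s["t"],q=list(map(float,s["joints"])),p=list(map(float,s["eef_pos"])),r=list(map(float,s["tcp_rot"]))))+"\n")
def inc(s,P,Rt):
    R0=R.from_euler("xyz",s["tcp_rot"])
    d=R0.inv().apply(np.array(P)-s["eef_pos"]); rv=np.degrees((R0.inv()*Rt).as_rotvec())/6
    print("TCP",np.round(s["eef_pos"],1),np.round(np.degrees(s["tcp_rot"]),2),"inc d",np.round(d,1),"r",np.round(rv,3),"|d|",np.round(np.linalg.norm(d),1),"deg",np.round(np.linalg.norm(rv)*6,1))
    return d,rv
E
python3 - <<'E'
from cell import env, viewer
from h import *
s=env.state(); log(s)
inc(s,[511.8,-234.4,400],R.from_euler("xyz",[np.pi,0,np.radians(69.3)]))
c=viewer.read_camera("top")
pts=np.array([(167,57),(463,126),(388,488),(87,415)])/4.+[390-.375,210-.375]
w=np.array([ray(c,p,3)[:2] for p in pts]);print("mat",w,w.mean(0),np.degrees(np.arctan2(*(w[0]-w[3])[::-1])),[np.hypot(*(w[i]-w[i-1])) for i in range(4)])
# tray white rim top outline
hsv=cv2.cvtColor(c["image"],cv2.COLOR_RGB2HSV)
for z,n,p in [(75,'jar',(340,331)),(50,'spool',(315,208))]: print(n,ray(c,p,z))
print("tray rim",[ray(c,p,30)[:2].round() for p in [(109,258),(218,252),(221,361),(111,367)]])
E
```

```text
TCP [ 224.7 -583.2  404.5] [-179.97   -0.     21.07] inc d [ 393.3 -222.2    4.6] r [-4.000e-03 -2.000e-03 -8.038e+00] |d| 451.7 deg 48.2
mat [[ 600.9662138  -186.58485832]
 [ 566.80167955 -319.97399802]
 [ 405.19101881 -278.27262785]
 [ 440.2715845  -144.74122638]] [ 503.30762416 -232.39317764] -14.59526400995332 [np.float64(166.0531644395345), np.float64(137.69487278288847), np.float64(166.90419388993126), np.float64(138.06259909704002)]
jar [416.98603511 -15.39860597  75.        ]
spool [627.27928375  23.36034701  50.        ]
tray rim [array([549., 387.]), array([555., 196.]), array([367., 191.]), array([361., 380.])]
```

Request:
{"name": "play_rows", "arguments": {"increments": [{"dx": 18, "dy": -10, "dz": 0, "rz": -0.4}, {"dx": 54, "dy": -30, "dz": 0, "rz": -1.2}, {"dx": 90, "dy": -50, "dz": 0, "rz": -2.0}, {"dx": 126, "dy": -71, "dz": 1, "rz": -2.8}, {"dx": 162, "dy": -91, "dz": 2, "rz": -3.6}, {"dx": 198, "dy": -112, "dz": 3, "rz": -4.4}, {"dx": 234, "dy": -132, "dz": 4, "rz": -5.2}, {"dx": 270, "dy": -152, "dz": 4, "rz": -6.0}], "fingers": 0.6}}

```text
invalid input
```

```bash
cat > tgt.py <<'E'
import sys
from cell import env
from h import *
a=list(map(float,sys.argv[1:])); s=env.state(); log(s)
inc(s,a[:3],R.from_euler("xyz",np.radians(a[3:6]))); print("t",s["t"],"F",s["ft_force"].round(2),"op",round(s["opening"],3),"q",np.degrees(s["joints"]).round(1))
E
python3 tgt.py 511.8 -234.4 400 180 0 69.3
```

```text
TCP [ 224.7 -583.2  404.6] [-179.98   -0.     21.07] inc d [ 393.3 -222.3    4.6] r [-3.000e-03 -1.000e-03 -8.038e+00] |d| 451.8 deg 48.2
t 0.3 F [-0.71  0.38 -0.17] op 1.001 q [-75.   28.1  89.3  -0.   62.5  -6.1]
```

Request:
{"name": "play_rows", "arguments": {"increments": [{"dx": 18, "dy": -10, "dz": 0, "rx": 0, "ry": 0, "rz": -0.4}, {"dx": 54, "dy": -30, "dz": 0, "rx": 0, "ry": 0, "rz": -1.2}, {"dx": 90, "dy": -50, "dz": 0, "rx": 0, "ry": 0, "rz": -2.0}, {"dx": 126, "dy": -71, "dz": 1, "rx": 0, "ry": 0, "rz": -2.8}, {"dx": 162, "dy": -91, "dz": 2, "rx": 0, "ry": 0, "rz": -3.6}, {"dx": 198, "dy": -112, "dz": 3, "rx": 0, "ry": 0, "rz": -4.4}, {"dx": 234, "dy": -132, "dz": 4, "rx": 0, "ry": 0, "rz": -5.2}, {"dx": 270, "dy": -152, "dz": 4, "rx": 0, "ry": 0, "rz": -6.0}], "fingers": 0.6}}

```text
t: 0.97
eef_pos: [422.9, -342.5, 400.6]
tcp_rot: [-3.141, -0.0, 1.0]
ft_force: [-0.1, -0.5, -0.3]
opening: 0.604
```

```bash
python3 tgt.py 511.8 -234.4 400 180 0 69.3
```

```text
TCP [ 422.9 -342.5  400.6] [-1.7999e+02 -1.0000e-02  5.7300e+01] inc d [139.   16.4   0.6] r [-1.e-03 -2.e-03 -2.e+00] |d| 139.9 deg 12.0
t 0.9667 F [-0.12 -0.45 -0.27] op 0.604 q [-46.   21.8 101.    0.   57.2 -13.3]
```

Request:
{"name": "play_rows", "arguments": {"increments": [{"dx": 36, "dy": 4, "dz": 0, "rx": 0, "ry": 0, "rz": -0.5}, {"dx": 76, "dy": 9, "dz": 0, "rx": 0, "ry": 0, "rz": -1.1}, {"dx": 112, "dy": 13, "dz": 0, "rx": 0, "ry": 0, "rz": -1.6}, {"dx": 133, "dy": 16, "dz": 0, "rx": 0, "ry": 0, "rz": -1.9}, {"dx": 139, "dy": 16.4, "dz": 0, "rx": 0, "ry": 0, "rz": -2.0}, {"dx": 139, "dy": 16.4, "dz": 0, "rx": 0, "ry": 0, "rz": -2.0}], "fingers": 0.6}}

```text
t: 1.47
eef_pos: [512.4, -233.3, 400.5]
tcp_rot: [-3.141, -0.0, 1.212]
ft_force: [-0.5, -0.2, 0.0]
opening: 0.6
```

```bash
python3 tgt.py 511.8 -234.4 255 180 0 69.3; python3 - <<'E'
from cell import env, viewer
import cv2
c=viewer.read_camera("wrist"); cv2.imwrite("pics/w1.png",c["image"][:,:,::-1]); print({k:v for k,v in c.items() if k!="image"})
E
```

```text
TCP [ 512.4 -233.3  400.5] [-1.7998e+02 -2.0000e-02  6.9440e+01] inc d [-1.300e+00 -1.000e-01  1.455e+02] r [-0.003 -0.003  0.023] |d| 145.5 deg 0.1
t 1.4667 F [-0.48 -0.17  0.02] op 0.6 q [-31.2  23.3  98.4   0.   58.2 -10.6]
{'fx': 365.7119302720158, 'fy': 365.7119302720158, 'cx': 312.5407744606707, 'cy': 235.2361461019544, 'rvec': array([-2.82064424,  0.51064241,  0.07254139]), 'tvec': array([-560.56581451,  -67.86992263,  377.1587154 ])}
```

View pics/w1.png

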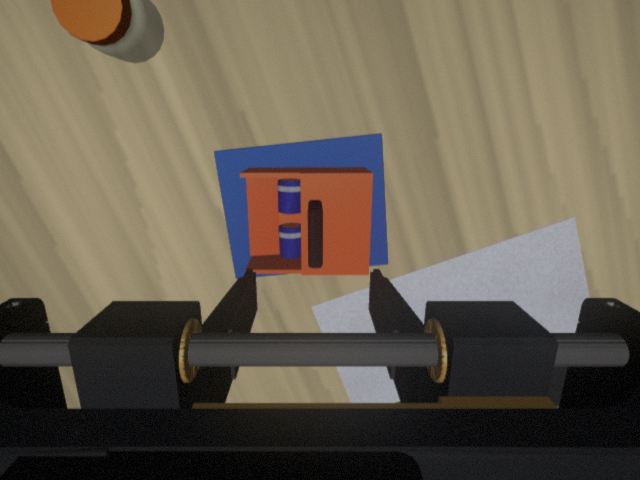

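The wrist view shows the handle upright in the picture at columns 308 to 322, rows 200 to 268. It sits between the open fingers, at 245 and 380, and squares up with them. Next I check its centre by ray.

```bash
python3 - <<'E'
from cell import env, viewer
from h import *
c=viewer.read_camera("wrist"); im=c["image"]
print("tcp/handle pred",proj(c,[[511.8,-234.4,101],[504.3,-231.6,3]]))
m=(im.max(2)<60); t=np.zeros_like(m); t[190:272,300:330]=1
for k in blobs(m&t):
    b=cv2.boxPoints(cv2.minAreaRect(k)); print(b.tolist()); print([ray(c,p,101)[:2].round(1) for p in b])
    w=np.array([ray(c,p,101)[:2] for p in b]);print(w.mean(0))
E
```

```text
tcp/handle pred [[314.01352924 231.91146742]
 [306.11236149 207.08795744]]
[[309.0, 199.0], [322.0, 199.0], [322.0, 265.0], [309.0, 265.0]]
[array([ 517.5, -208.3]), array([ 526.9, -211.8]), array([ 508.1, -262.9]), array([ 498.1, -259.2])]
[ 512.63331438 -235.54108045]
```

Both views put the handle at about (512, -235), so I descend.

Request:
{"name": "play_rows", "arguments": {"increments": [{"dx": -1, "dy": 0, "dz": 20, "rx": 0, "ry": 0, "rz": 0}, {"dx": -1.5, "dy": 0, "dz": 50, "rx": 0, "ry": 0, "rz": 0}, {"dx": -1.5, "dy": 0, "dz": 80, "rx": 0, "ry": 0, "rz": 0}, {"dx": -1.5, "dy": 0, "dz": 110, "rx": 0, "ry": 0, "rz": 0}, {"dx": -1.5, "dy": 0, "dz": 130, "rx": 0, "ry": 0, "rz": 0}, {"dx": -1.5, "dy": 0, "dz": 142, "rx": 0, "ry": 0, "rz": 0}, {"dx": -1.5, "dy": 0, "dz": 145, "rx": 0, "ry": 0, "rz": 0}, {"dx": -1.5, "dy": 0, "dz": 145, "rx": 0, "ry": 0, "rz": 0}], "fingers": 0.6}}

```text
t: 2.23
eef_pos: [510.1, -237.5, 255.0]
tcp_rot: [-3.14, -0.0, 1.206]
ft_force: [0.6, 0.4, -0.6]
opening: 0.6
```

Request:
{"name": "play_rows", "arguments": {"increments": [{"dx": 0, "dy": 0, "dz": 0, "rx": 0, "ry": 0, "rz": 0}, {"dx": 0, "dy": 0, "dz": 0, "rx": 0, "ry": 0, "rz": 0}, {"dx": 0, "dy": 0, "dz": 0, "rx": 0, "ry": 0, "rz": 0}, {"dx": 0, "dy": 0, "dz": 0, "rx": 0, "ry": 0, "rz": 0}, {"dx": 0, "dy": 0, "dz": 0, "rx": 0, "ry": 0, "rz": 0}, {"dx": 0, "dy": 0, "dz": 0, "rx": 0, "ry": 0, "rz": 0}], "fingers": 0.0}}

```text
t: 2.73
eef_pos: [510.1, -237.4, 255.3]
tcp_rot: [-3.14, -0.0, 1.207]
ft_force: [-0.6, 0.1, -0.8]
opening: 0.236
```

```bash
python3 tgt.py 511.8 -234.4 400 180 0 69.3
```

```text
TCP [ 510.1 -237.4  255.3] [-1.7992e+02 -1.0000e-02  6.9130e+01] inc d [   3.4    0.3 -144.7] r [-0.014 -0.001 -0.028] |d| 144.7 deg 0.2
t 2.7333 F [-0.56  0.12 -0.79] op 0.236 q [-31.7  34.3 106.2  -0.   39.6 -10.8]
```

Request:
{"name": "play_rows", "arguments": {"increments": [{"dx": 0, "dy": 0, "dz": 0, "rx": 0, "ry": 0, "rz": 0}, {"dx": 0, "dy": 0, "dz": 0, "rx": 0, "ry": 0, "rz": 0}, {"dx": 0, "dy": 0, "dz": 0, "rx": 0, "ry": 0, "rz": 0}, {"dx": 0, "dy": 0, "dz": 0, "rx": 0, "ry": 0, "rz": 0}, {"dx": 0, "dy": 0, "dz": 0, "rx": 0, "ry": 0, "rz": 0}], "fingers": 0.0}}

```text
t: 3.15
eef_pos: [510.3, -237.4, 255.5]
tcp_rot: [-3.141, -0.0, 1.207]
ft_force: [1.2, 0.0, 2.4]
opening: 0.125
```

```bash
python3 tgt.py 511.8 -234.4 400 180 0 69.3; cat > kin.py <<'E'
from h import *
from scipy.optimize import least_squares
def rot(ax,a): return R.from_rotvec(np.array(ax)*a)
# arm at q1=0: radial x, lateral y.
def fk(q,p):
    h,a1,L2,a3,L4,d,d6=p
    b=rot([0,0,1],q[0])
    A=b*rot([0,1,0],q[1]); B=A*rot([0,1,0],q[2]); C=B*rot([0,0,1],q[3]); D=C*rot([0,1,0],q[4]); E=D*rot([0,0,1],q[5]+np.pi/2)
    P=b.apply([a1,0,h])+A.apply([0,0,L2])+B.apply([a3,d,L4])+D.apply([0,0,d6])
    return P,E
def load():
    return [json.loads(l) for l in open("log.jsonl")]
def fit(full=True):
    L=load()
    f=lambda p:np.concatenate([fk(e["q"],p)[0]-e["p"] for e in L]+[[ (p[3])*.001,(p[6]-150)*.01,p[1]*.001]])
    r=least_squares(f,[400,0,500,0,500,66,150]); return r.x,L
E
python3 - <<'E'
from kin import *
p,L=fit(); print(p.round(1))
for e in L:
    P,E=fk(e["q"],p); print((P-e["p"]).round(2), np.degrees((E.inv()*R.from_euler("xyz",e["r"])).as_rotvec()).round(1))
E
```

```text
TCP [ 510.3 -237.4  255.5] [-179.97   -0.     69.14] inc d [   3.3    0.2 -144.5] r [-0.006 -0.001 -0.027] |d| 144.5 deg 0.2
t 3.15 F [1.18 0.04 2.4 ] op 0.125 q [-31.7  34.3 106.2  -0.   39.6 -10.8]
[264.4   0.  586.9  43.1 410.9  65.9 149.7]
[-0.    0.01 -0.  ] [ 0.  0. -0.]
[-0.   -0.01 -0.  ] [ 0.  0. -0.]
[0.01 0.   0.01] [ 0.  0. -0.]
[0.   0.01 0.  ] [ 0.  0. -0.]
[-0.03  0.01 -0.  ] [-0.  0. -0.]
[ 0.02 -0.02 -0.  ] [-0.  0. -0.]
```

Grip is on: opening 0.125, which is about 12 mm. Next I lift.

Request:
{"name": "play_rows", "arguments": {"increments": [{"dx": 0, "dy": 0, "dz": -5, "rx": 0, "ry": 0, "rz": 0}, {"dx": 0, "dy": 0, "dz": -18, "rx": 0, "ry": 0, "rz": 0}, {"dx": 0, "dy": 0, "dz": -40, "rx": 0, "ry": 0, "rz": 0}, {"dx": 0, "dy": 0, "dz": -65, "rx": 0, "ry": 0, "rz": 0}, {"dx": 0, "dy": 0, "dz": -90, "rx": 0, "ry": 0, "rz": 0}, {"dx": 0, "dy": 0, "dz": -112, "rx": 0, "ry": 0, "rz": 0}, {"dx": 0, "dy": 0, "dz": -126, "rx": 0, "ry": 0, "rz": 0}, {"dx": 0, "dy": 0, "dz": -132, "rx": 0, "ry": 0, "rz": 0}], "fingers": 0.0}}

```text
t: 3.82
eef_pos: [510.1, -237.3, 389.3]
tcp_rot: [3.141, 0.0, 1.207]
ft_force: [-0.3, -0.4, -4.8]
opening: 0.126
```

Request:
{"name": "play_rows", "arguments": {"increments": [{"dx": 0, "dy": 0, "dz": 0, "rx": 0.3, "ry": 0.3, "rz": 0}, {"dx": 0, "dy": 0, "dz": 0, "rx": 0.6, "ry": 0.6, "rz": 0}, {"dx": 0, "dy": 0, "dz": 0, "rx": 0.8, "ry": 0.8, "rz": 0}, {"dx": 0, "dy": 0, "dz": 0, "rx": 0.8, "ry": 0.8, "rz": 0}, {"dx": 0, "dy": 0, "dz": 0, "rx": 0.8, "ry": 0.8, "rz": 0}], "fingers": 0.0}}

```text
t: 4.23
eef_pos: [510.0, -237.3, 388.5]
tcp_rot: [-3.057, -0.083, 1.203]
ft_force: [-0.1, -0.7, -5.4]
opening: 0.127
```

```bash
python3 tgt.py 511.8 -234.4 400 180 0 69.3;  python3 - <<'E'
from kin import *
p,L=fit(); print(p.round(1))
for e in L[-2:]:
    P,E=fk(e["q"],p); print((P-e["p"]).round(2), np.degrees((E.inv()*R.from_euler("xyz",e["r"])).as_rotvec()).round(1))
e=L[-1];Rm=R.from_euler("xyz",e["r"]).as_matrix(); print(Rm.round(3))
E
```

```text
TCP [ 510.  -237.3  388.5] [-175.17   -4.75   68.93] inc d [  4.3  -0.4 -11.2] r [-0.802 -0.794 -0.028] |d| 12.0 deg 6.8
t 4.2333 F [-0.11 -0.72 -5.45] op 0.127 q [-32.2  24.7  98.4   4.2  62.7 -13.5]
[197.4   0.  586.7  43.1 411.   65.9  82.4]
[-0.   -0.01  0.  ] [-0.  0. -0.]
[-0.02  0.05  0.  ] [-0.  0.  0.]
[[ 0.358  0.932 -0.049]
 [ 0.93  -0.352  0.107]
 [ 0.083 -0.084 -0.993]]
```

```bash
cat >> kin.py <<'E'
lo=np.array([-3.1,-.84,.05,-1.13,.06,-2.69])+.03; hi=np.array([3.1,2.19,2.79,4.28,2.93,2.69])-.03
def ik(P,Rt,q0,p):
    def f(q):
        X,E=fk(q,p); return np.concatenate([(X-P)/100,(E.inv()*Rt).as_rotvec()*3])
    r=least_squares(f,np.clip(q0,lo+1e-3,hi-1e-3),bounds=(lo,hi),xtol=1e-12,ftol=1e-12)
    e=f(r.x); return r.x,np.linalg.norm(e[:3])*100,np.degrees(np.linalg.norm(e[3:])/3)
T2=R.from_matrix(np.array([[0,1,0],[1,0,0],[0,0,-1]]).T) # tool axes in tote: tool x=tote y, tool y=tote x
def tote_R(psi,th,ph): # deg; th spout down, ph +y down applied first about own x
    return R.from_euler("z",psi,degrees=True)*R.from_euler("y",-th,degrees=True)*R.from_euler("x",-ph,degrees=True)
def tcp_from_tote(Rt,origin):
    return np.array(origin)+Rt.apply([8,0,81+171]), Rt*T2
def tcp_from_lip(Rt,lip): return tcp_from_tote(Rt,np.array(lip)-Rt.apply([-61,0,10]))
E
python3 - <<'E'
from kin import *
p,L=fit(); q0=np.array(L[-1]["q"])
tc=np.array([458,288.5])
for psi in range(-180,180,15):
    sd=-np.array([np.cos(np.radians(psi)),np.sin(np.radians(psi))])
    lip=np.r_[tc-45*sd,75]
    best=None
    for q1 in [.4]:
      for q6 in np.radians([-150,-90,-10,90,150]):
        q=np.array([.4,.45,1.7,0,1.0,q6]); 
        P,Rt=tcp_from_lip(tote_R(psi,0,0),np.r_[lip[:2],130]); q,e,a=ik(P,Rt,q,p)
        if e+a>1: continue
        tot=0; qs=[q]
        for th in range(5,51,5):
            P,Rt=tcp_from_lip(tote_R(psi,th,0),lip); qn,e,a=ik(P,Rt,qs[-1],p); tot=max(tot,e+a); qs.append(qn)
        tr=0;qq=qs[0]; rs=[]
        for th,ph in [(0,15),(0,35),(15,35),(30,35),(45,35),(45,15),(45,0)]:
            P,Rt=tcp_from_lip(tote_R(psi,th,ph),np.r_[lip[:2],100]); qq,e,a=ik(P,Rt,qq,p); tr=max(tr,e+a); rs.append(qq)
        d=np.abs(np.diff(qs+rs[:0],axis=0)).max()
        r=(round(tot,1),round(tr,1),round(np.degrees(d),1),np.degrees(qs[0]).round(),np.degrees(qs[-1]).round(),np.degrees(rs[4]).round())
        if best is None or tot+tr<best[0]+best[1]: best=r
    print(psi,best)
E
```

```text
-180 (np.float64(34.0), np.float64(109.0), np.float64(6.5), array([  32.,   16.,  115.,   -0.,   48., -148.]), array([  21.,   42.,   86.,   17.,   99., -152.]), array([   8.,   32.,  100.,   37.,   87., -152.]))
-165 None
-150 None
-135 None
-120 (np.float64(18.6), np.float64(15.0), np.float64(6.2), array([ 17.,  16., 116.,   0.,  48., 137.]), array([ 32.,  42.,  87., -21.,  97., 152.]), array([ 17.,  45.,  82.,   2., 108., 152.]))
-105 (np.float64(0.0), np.float64(0.0), np.float64(7.3), array([ 14.,  18., 113.,   0.,  49., 119.]), array([ 36.,  41.,  91., -29.,  91., 152.]), array([ 21.,  46.,  78.,  -8., 110., 142.]))
-90 (np.float64(0.0), np.float64(0.0), np.float64(8.0), array([ 13.,  20., 110.,   0.,  50., 103.]), array([ 38.,  39.,  95., -37.,  84., 145.]), array([ 26.,  47.,  77., -17., 109., 133.]))
-75 (np.float64(0.0), np.float64(0.0), np.float64(8.1), array([ 13.,  22., 106.,   0.,  52.,  88.]), array([ 40.,  37., 100., -45.,  76., 140.]), array([ 30.,  47.,  77., -25., 105., 124.]))
-60 (np.float64(0.0), np.float64(0.0), np.float64(7.9), array([ 13.,  24., 102.,   0.,  5
[... 2354 characters left out ...]
,   49.,   71., -142.]), array([  10.,   19.,  127.,   75.,   46., -152.]))
135 (np.float64(0.0), np.float64(59.8), np.float64(7.8), array([ 37.,  22., 105.,  -0.,  52., -98.]), array([  11.,   36.,  101.,   40.,   79., -145.]), array([   6.,   21.,  122.,   62.,   57., -152.]))
150 (np.float64(0.0), np.float64(66.9), np.float64(7.3), array([  36.,   20.,  109.,   -0.,   51., -114.]), array([  13.,   39.,   96.,   32.,   87., -151.]), array([   5.,   25.,  115.,   51.,   67., -152.]))
165 (np.float64(13.6), np.float64(85.8), np.float64(6.2), array([  34.,   18.,  112.,    0.,   49., -131.]), array([  17.,   40.,   91.,   24.,   94., -152.]), array([   6.,   29.,  108.,   43.,   77., -152.]))
```

Request:
{"name": "play_rows", "arguments": {"increments": [{"dx": 0, "dy": 0, "dz": 0, "rx": -0.4, "ry": -0.4, "rz": 0}, {"dx": 0, "dy": 0, "dz": 0, "rx": -0.8, "ry": -0.8, "rz": 0}, {"dx": 0, "dy": 0, "dz": 0, "rx": -0.8, "ry": -0.8, "rz": 0}], "fingers": 0.0}}

```text
t: 4.48
eef_pos: [509.9, -237.2, 388.1]
tcp_rot: [3.14, 0.003, 1.207]
ft_force: [0.5, 0.1, -4.8]
opening: 0.122
```

```bash
python3 tgt.py 458 174.5 385 180 0 0
```

```text
TCP [ 509.9 -237.2  388.1] [179.91   0.19  69.15] inc d [ 366.3 -195.     1.6] r [ 0.032  0.019 11.525] |d| 415.0 deg 69.2
t 4.4833 F [ 0.54  0.09 -4.8 ] op 0.122 q [-31.7  24.1  99.4  -0.2  56.4 -10.7]
```

Request:
{"name": "play_rows", "arguments": {"increments": [{"dx": 4, "dy": -2, "dz": 0, "rx": 0, "ry": 0, "rz": 0.12}, {"dx": 11, "dy": -6, "dz": 0, "rx": 0, "ry": 0, "rz": 0.35}, {"dx": 24, "dy": -13, "dz": 0, "rx": 0, "ry": 0, "rz": 0.75}, {"dx": 40, "dy": -21, "dz": 0, "rx": 0, "ry": 0, "rz": 1.27}, {"dx": 59, "dy": -31, "dz": 0, "rx": 0, "ry": 0, "rz": 1.84}, {"dx": 77, "dy": -41, "dz": 0, "rx": 0, "ry": 0, "rz": 2.4}, {"dx": 95, "dy": -51, "dz": 0, "rx": 0, "ry": 0, "rz": 3.0}, {"dx": 113, "dy": -60, "dz": 0, "rx": 0, "ry": 0, "rz": 3.57}], "fingers": 0.0}}

```text
t: 5.15
eef_pos: [493.5, -109.0, 387.4]
tcp_rot: [3.141, 0.002, 0.829]
ft_force: [-0.3, 0.7, -4.8]
opening: 0.127
```

```bash
python3 tgt.py 458 174.5 385 180 0 0
```

```text
TCP [ 493.5 -109.   387.4] [1.7998e+02 1.4000e-01 4.7500e+01] inc d [ 185.  -217.7    1.9] r [0.013 0.02  7.917] |d| 285.7 deg 47.5
t 5.15 F [-0.3   0.66 -4.76] op 0.127 q [-19.9  19.7 107.   -0.2  53.3  22.7]
```

Request:
{"name": "play_rows", "arguments": {"increments": [{"dx": 14, "dy": -16, "dz": 0, "rx": 0, "ry": 0, "rz": 0.6}, {"dx": 28, "dy": -33, "dz": 0, "rx": 0, "ry": 0, "rz": 1.2}, {"dx": 43, "dy": -50, "dz": 0, "rx": 0, "ry": 0, "rz": 1.82}, {"dx": 57, "dy": -68, "dz": 0, "rx": 0, "ry": 0, "rz": 2.45}, {"dx": 72, "dy": -85, "dz": 0, "rx": 0, "ry": 0, "rz": 3.08}, {"dx": 87, "dy": -102, "dz": 0, "rx": 0, "ry": 0, "rz": 3.7}, {"dx": 102, "dy": -120, "dz": 0, "rx": 0, "ry": 0, "rz": 4.35}, {"dx": 117, "dy": -137, "dz": 0, "rx": 0, "ry": 0, "rz": 5.0}], "fingers": 0.0}}

```text
t: 5.82
eef_pos: [470.9, 71.2, 387.0]
tcp_rot: [3.141, 0.003, 0.301]
ft_force: [-0.3, -0.2, -5.8]
opening: 0.127
```

```bash
python3 tgt.py 458 174.5 385 180 0 0
```

```text
TCP [470.9  71.2 387. ] [179.99   0.19  17.26] inc d [  18.3 -102.5    1.9] r [0.007 0.031 2.877] |d| 104.2 deg 17.3
t 5.8167 F [-0.3  -0.15 -5.78] op 0.127 q [ 7.000e-01  1.740e+01  1.108e+02 -1.000e-01  5.200e+01  7.340e+01]
```

Request:
{"name": "play_rows", "arguments": {"increments": [{"dx": 4, "dy": -20, "dz": 0, "rx": 0, "ry": 0, "rz": 0.6}, {"dx": 7, "dy": -41, "dz": 0, "rx": 0, "ry": 0, "rz": 1.15}, {"dx": 11, "dy": -62, "dz": 1, "rx": 0, "ry": 0, "rz": 1.75}, {"dx": 14, "dy": -80, "dz": 1, "rx": 0, "ry": 0, "rz": 2.25}, {"dx": 16, "dy": -93, "dz": 2, "rx": 0, "ry": 0, "rz": 2.6}, {"dx": 18, "dy": -100, "dz": 2, "rx": 0, "ry": 0, "rz": 2.8}, {"dx": 18, "dy": -102, "dz": 2, "rx": 0, "ry": 0, "rz": 2.88}, {"dx": 18, "dy": -102, "dz": 2, "rx": 0, "ry": 0, "rz": 2.88}], "fingers": 0.0}}

```text
t: 6.48
eef_pos: [457.5, 174.3, 384.8]
tcp_rot: [3.141, 0.004, 0.0]
ft_force: [0.2, -0.6, -5.5]
opening: 0.124
```

```bash
python3 tgt.py 458 174.5 315 180 0 0; python3 - <<'E'
from cell import env, viewer
import cv2
for n in ["top","scene"]:
    c=viewer.read_camera(n); cv2.imwrite(f"pics/{n}1.png",c["image"][:,:,::-1])
E
```

```text
TCP [457.5 174.3 384.8] [1.7994e+02 2.5000e-01 1.0000e-02] inc d [ 0.8 -0.2 69.8] r [0.01  0.041 0.002] |d| 69.8 deg 0.3
t 6.4833 F [ 0.18 -0.56 -5.54] op 0.124 q [ 13.1  18.6 109.2  -0.   52.4 103.1]
```

View pics/scene1.png

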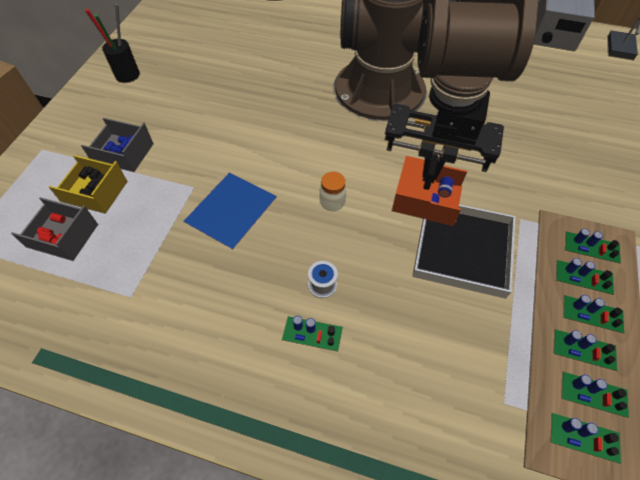

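View pics/top1.png

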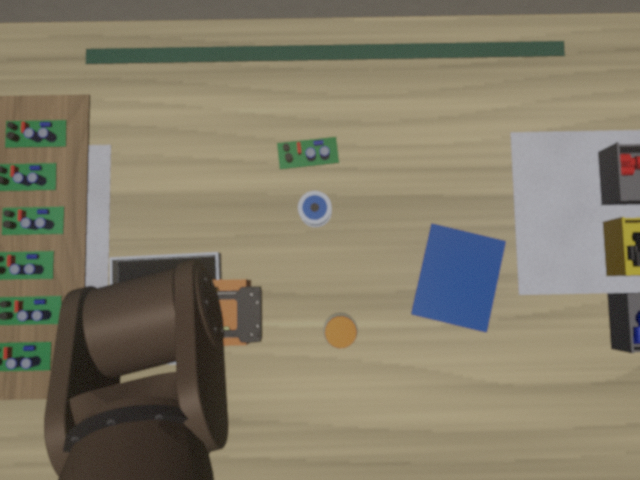

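Request:
{"name": "play_rows", "arguments": {"increments": [{"dx": 0.5, "dy": 0, "dz": 8, "rx": 0, "ry": 0.03, "rz": 0}, {"dx": 0.5, "dy": 0, "dz": 24, "rx": 0, "ry": 0.03, "rz": 0}, {"dx": 0.5, "dy": 0, "dz": 44, "rx": 0, "ry": 0.03, "rz": 0}, {"dx": 0.5, "dy": 0, "dz": 62, "rx": 0, "ry": 0.03, "rz": 0}, {"dx": 0.5, "dy": 0, "dz": 75, "rx": 0, "ry": 0.03, "rz": 0}, {"dx": 0.5, "dy": 0, "dz": 81, "rx": 0, "ry": 0.03, "rz": 0}, {"dx": 0.5, "dy": 0, "dz": 83, "rx": 0, "ry": 0.03, "rz": 0}, {"dx": 0.5, "dy": 0, "dz": 83, "rx": 0, "ry": 0.03, "rz": 0}], "fingers": 0.0}}

```text
t: 7.25
eef_pos: [458.1, 173.3, 301.7]
tcp_rot: [3.14, 0.001, -0.0]
ft_force: [-0.4, 1.1, -4.6]
opening: 0.127
```

```bash
cat > tip.py <<'E'
# usage: tip.py psi lx ly lz  th,ph th,ph ...   rows for tipping about lip
import sys
from kin import *
from cell import env
psi,*lip=map(float,sys.argv[1:5]); s=env.state(); log(s)
R0=R.from_euler("xyz",s["tcp_rot"]); Rt=R0*T2.inv()
o=s["eef_pos"]-Rt.apply([8,0,252]); print("t",round(s["t"],2),"F",s["ft_force"].round(1),"op",round(s["opening"],3),"lip now",(o+Rt.apply([-61,0,10])).round(1),"z tilt",np.degrees(np.arccos(Rt.as_matrix()[2,2])).round(1),"TCP",s["eef_pos"].round(1))
p,_=fit(); q=s["joints"]
for a in sys.argv[5:]:
    a=list(map(float,a.split(","))); th,ph=a[:2]; l=a[2:5] if len(a)>4 else lip
    P,T=tcp_from_lip(tote_R(a[5] if len(a)>5 else psi,th,ph),l)
    qn,e,an=ik(P,T,q,p); dq=np.degrees(np.abs(qn-q)).max(); q=qn
    print(a,"d",R0.inv().apply(P-s["eef_pos"]).round(1),"r",(np.degrees((R0.inv()*T).as_rotvec())/6).round(2),"ikerr",round(e+an,2),"dq",dq.round(1),"q",np.degrees(q).round())
E
python3 tip.py -90 458 243 60 0,0 2,0 5,0 8,0 11,0 13,0 14.5,0 16,0
```

```text
t 7.25 F [-0.4  1.1 -4.6] op 0.127 lip now [457.9 242.   59.6] z tilt 0.1 TCP [458.1 173.3 301.7]
[0.0, 0.0] d [-0.1 -0.7 -0.3] r [ 0.01  0.01 -0.  ] ikerr 0.0 dq 0.1 q [ 13.  26. 114.   0.  40. 103.]
[2.0, 0.0] d [-0.1 -9.2 -2.6] r [-0.32  0.01 -0.  ] ikerr 0.0 dq 3.5 q [ 14.  26. 114.  -3.  41. 107.]
[5.0, 0.0] d [ -0.1 -22.1  -5.4] r [-0.82  0.01 -0.  ] ikerr 0.0 dq 4.9 q [ 16.  26. 113.  -7.  43. 111.]
[8.0, 0.0] d [ -0.1 -35.1  -7.6] r [-1.32  0.01 -0.  ] ikerr 0.0 dq 4.4 q [ 18.  26. 112. -11.  45. 116.]
[11.0, 0.0] d [ -0.1 -48.1  -9.1] r [-1.82  0.01 -0.  ] ikerr 0.0 dq 4.0 q [ 20.  27. 110. -14.  48. 120.]
[13.0, 0.0] d [ -0.1 -56.9  -9.7] r [-2.15  0.01 -0.  ] ikerr 0.0 dq 2.5 q [ 21.  27. 110. -16.  49. 122.]
[14.5, 0.0] d [ -0.1 -63.5 -10. ] r [-2.4   0.01 -0.  ] ikerr 0.0 dq 1.7 q [ 22.  27. 109. -17.  50. 124.]
[16.0, 0.0] d [ -0.1 -70.1 -10.1] r [-2.65  0.01 -0.  ] ikerr 0.0 dq 1.6 q [ 23.  28. 109. -19.  52. 126.]
```

Request:
{"name": "play_rows", "arguments": {"increments": [{"dx": 0, "dy": -9, "dz": -2.6, "rx": -0.32, "ry": 0, "rz": 0}, {"dx": 0, "dy": -22, "dz": -5.4, "rx": -0.82, "ry": 0, "rz": 0}, {"dx": 0, "dy": -35, "dz": -7.6, "rx": -1.32, "ry": 0, "rz": 0}, {"dx": 0, "dy": -48, "dz": -9.1, "rx": -1.82, "ry": 0, "rz": 0}, {"dx": 0, "dy": -57, "dz": -9.7, "rx": -2.15, "ry": 0, "rz": 0}, {"dx": 0, "dy": -63.5, "dz": -10, "rx": -2.4, "ry": 0, "rz": 0}, {"dx": 0, "dy": -70, "dz": -10.1, "rx": -2.65, "ry": 0, "rz": 0}], "fingers": 0.0}}

```text
t: 7.83
eef_pos: [458.2, 243.9, 312.7]
tcp_rot: [2.862, -0.001, -0.0]
ft_force: [0.2, -0.4, -5.3]
opening: 0.124
```

```bash
python3 tip.py -90 458 243 60 17,0 18,0 19,0 20,0 21,0 22,0 23,0 24,0
```

```text
t 7.83 F [ 0.2 -0.4 -5.3] op 0.124 lip now [458.4 243.5  61.1] z tilt 16.0 TCP [458.2 243.9 312.7]
[17.0, 0.0] d [-0.2 -4.   0. ] r [-0.17 -0.01 -0.  ] ikerr 0.0 dq 1.0 q [ 24.  28. 108. -20.  53. 127.]
[18.0, 0.0] d [-0.2 -8.3 -1.1] r [-0.33 -0.01 -0.  ] ikerr 0.0 dq 1.0 q [ 24.  28. 108. -21.  53. 128.]
[19.0, 0.0] d [ -0.2 -12.6  -2.1] r [-0.5  -0.01 -0.  ] ikerr 0.0 dq 1.0 q [ 25.  28. 107. -21.  54. 129.]
[20.0, 0.0] d [ -0.2 -16.9  -3. ] r [-0.67 -0.01 -0.  ] ikerr 0.0 dq 0.9 q [ 25.  29. 107. -22.  55. 130.]
[21.0, 0.0] d [ -0.2 -21.2  -3.9] r [-0.83 -0.01 -0.  ] ikerr 0.0 dq 0.9 q [ 26.  29. 107. -23.  56. 131.]
[22.0, 0.0] d [ -0.2 -25.5  -4.7] r [-1.   -0.01 -0.  ] ikerr 0.0 dq 0.9 q [ 26.  29. 106. -24.  57. 131.]
[23.0, 0.0] d [ -0.2 -29.8  -5.4] r [-1.17 -0.01 -0.  ] ikerr 0.0 dq 0.9 q [ 27.  29. 106. -24.  58. 132.]
[24.0, 0.0] d [ -0.2 -34.2  -6.1] r [-1.33 -0.01 -0.  ] ikerr 0.0 dq 0.9 q [ 27.  30. 105. -25.  59. 133.]
```

Request:
{"name": "play_rows", "arguments": {"increments": [{"dx": 0, "dy": -4, "dz": 0, "rx": -0.17, "ry": 0, "rz": 0}, {"dx": 0, "dy": -8.3, "dz": -1.1, "rx": -0.33, "ry": 0, "rz": 0}, {"dx": 0, "dy": -12.6, "dz": -2.1, "rx": -0.5, "ry": 0, "rz": 0}, {"dx": 0, "dy": -17, "dz": -3, "rx": -0.67, "ry": 0, "rz": 0}, {"dx": 0, "dy": -21, "dz": -3.9, "rx": -0.83, "ry": 0, "rz": 0}, {"dx": 0, "dy": -25.5, "dz": -4.7, "rx": -1.0, "ry": 0, "rz": 0}, {"dx": 0, "dy": -30, "dz": -5.4, "rx": -1.17, "ry": 0, "rz": 0}, {"dx": 0, "dy": -34, "dz": -6.1, "rx": -1.33, "ry": 0, "rz": 0}], "fingers": 0.0}}

```text
t: 8.5
eef_pos: [458.3, 278.7, 309.1]
tcp_rot: [2.721, -0.001, -0.0]
ft_force: [0.4, -0.2, -3.5]
opening: 0.124
```

```bash
python3 tip.py -90 458 243 60 26,0 28,0 30,0 32,0 34,0 36,0 38,0 40,0;python3 - <<'E'
from cell import env, viewer
import cv2
for n in ["scene"]:
    c=viewer.read_camera(n); cv2.imwrite(f"pics/{n}2.png",c["image"][:,:,::-1])
E
```

```text
t 8.5 F [ 0.4 -0.2 -3.5] op 0.124 lip now [458.5 243.   60. ] z tilt 24.1 TCP [458.3 278.7 309.1]
[26.0, 0.0] d [-0.3 -8.2 -2.2] r [-0.32 -0.01 -0.01] ikerr 0.0 dq 1.8 q [ 28.  30. 105. -26.  61. 135.]
[28.0, 0.0] d [ -0.3 -16.8  -4.1] r [-0.65 -0.01 -0.01] ikerr 0.0 dq 1.8 q [ 29.  31. 104. -27.  63. 136.]
[30.0, 0.0] d [ -0.3 -25.4  -5.8] r [-0.99 -0.01 -0.01] ikerr 0.0 dq 1.9 q [ 30.  32. 103. -29.  64. 137.]
[32.0, 0.0] d [ -0.3 -34.1  -7.2] r [-1.32 -0.01 -0.01] ikerr 0.0 dq 1.9 q [ 31.  33. 102. -30.  66. 139.]
[34.0, 0.0] d [ -0.3 -42.8  -8.3] r [-1.65 -0.01 -0.01] ikerr 0.0 dq 1.9 q [ 32.  33. 102. -31.  68. 140.]
[36.0, 0.0] d [ -0.3 -51.6  -9. ] r [-1.99 -0.01 -0.01] ikerr 0.0 dq 1.9 q [ 33.  34. 101. -32.  70. 141.]
[38.0, 0.0] d [ -0.3 -60.3  -9.5] r [-2.32 -0.01 -0.01] ikerr 0.0 dq 1.9 q [ 34.  35. 100. -33.  72. 142.]
[40.0, 0.0] d [ -0.3 -69.1  -9.6] r [-2.65 -0.01 -0.01] ikerr 0.0 dq 1.8 q [ 35.  36.  99. -33.  74. 143.]
```

View pics/scene2.png

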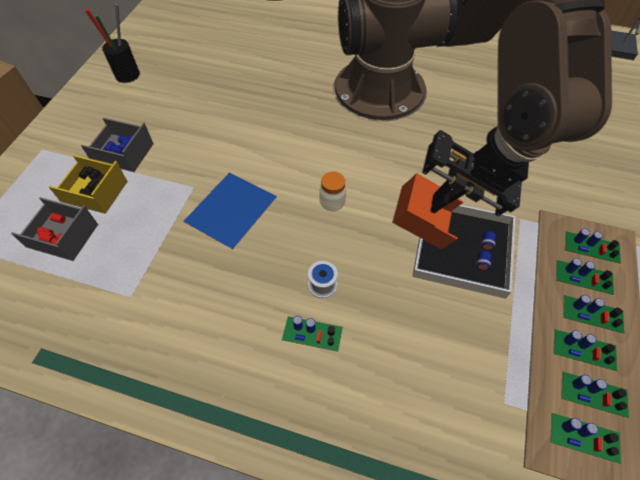

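Both front chokes are in the tray, at (488,240) and (484,260). I tip on to 40° and hold.

Request:
{"name": "play_rows", "arguments": {"increments": [{"dx": 0, "dy": -8, "dz": -2.2, "rx": -0.32, "ry": 0, "rz": 0}, {"dx": 0, "dy": -17, "dz": -4.1, "rx": -0.65, "ry": 0, "rz": 0}, {"dx": 0, "dy": -25.5, "dz": -5.8, "rx": -1.0, "ry": 0, "rz": 0}, {"dx": 0, "dy": -34, "dz": -7.2, "rx": -1.32, "ry": 0, "rz": 0}, {"dx": 0, "dy": -43, "dz": -8.3, "rx": -1.65, "ry": 0, "rz": 0}, {"dx": 0, "dy": -51.5, "dz": -9, "rx": -2.0, "ry": 0, "rz": 0}, {"dx": 0, "dy": -60, "dz": -9.5, "rx": -2.32, "ry": 0, "rz": 0}, {"dx": 0, "dy": -69, "dz": -9.6, "rx": -2.65, "ry": 0, "rz": 0}], "fingers": 0.0}}

```text
t: 9.22
eef_pos: [458.3, 346.5, 289.4]
tcp_rot: [2.441, -0.001, 0.0]
ft_force: [-0.5, -0.6, -2.5]
opening: 0.127
```

Request:
{"name": "play_rows", "arguments": {"increments": [{"dx": 0, "dy": 0, "dz": 0, "rx": 0, "ry": 0, "rz": 0}, {"dx": 0, "dy": 0, "dz": 0, "rx": 0, "ry": 0, "rz": 0}, {"dx": 0, "dy": 0, "dz": 0, "rx": 0, "ry": 0, "rz": 0}, {"dx": 0, "dy": 0, "dz": 0, "rx": 0, "ry": 0, "rz": 0}, {"dx": 0, "dy": 0, "dz": 0, "rx": 0, "ry": 0, "rz": 0}, {"dx": 0, "dy": 0, "dz": 0, "rx": 0, "ry": 0, "rz": 0}], "fingers": 0.0}}

```text
t: 9.72
eef_pos: [458.4, 346.2, 289.8]
tcp_rot: [2.442, -0.002, -0.0]
ft_force: [-0.0, 0.0, -1.7]
opening: 0.127
```

```bash
python3 tip.py -90 458 243 60 36,0 31,0 26,0 20,0 14,0,458,243,65 8,0,458,243,75 3,0,458,243,85 0,0,458,243,90 ;python3 - <<'E'
from cell import env, viewer
import cv2
for n in ["scene"]:
    c=viewer.read_camera(n); cv2.imwrite(f"pics/{n}3.png",cv2.resize(c["image"][150:320,380:560,::-1],None,fx=3,fy=3))
E
```

```text
t 9.72 F [-0.   0.  -1.7] op 0.127 lip now [458.8 243.2  60.2] z tilt 40.1 TCP [458.4 346.2 289.8]
[36.0, 0.0] d [-0.4 17.1  5.8] r [ 0.68 -0.01 -0.01] ikerr 0.0 dq 3.8 q [ 33.  34. 101. -32.  70. 141.]
[31.0, 0.0] d [-0.4 37.4 14.2] r [ 1.51 -0.01 -0.01] ikerr 0.0 dq 4.6 q [ 31.  32. 103. -29.  65. 138.]
[26.0, 0.0] d [-0.4 56.8 24.3] r [ 2.35 -0.01 -0.01] ikerr 0.0 dq 4.6 q [ 28.  30. 105. -26.  61. 135.]
[20.0, 0.0] d [-0.4 78.9 38.7] r [ 3.35 -0.01 -0.01] ikerr 0.0 dq 5.4 q [ 25.  29. 107. -22.  55. 130.]
[14.0, 0.0, 458.0, 243.0, 65.0] d [ -0.3 102.6  51.4] r [ 4.35 -0.01 -0.01] ikerr 0.0 dq 6.4 q [ 22.  27. 109. -17.  51. 123.]
[8.0, 0.0, 458.0, 243.0, 75.0] d [ -0.3 127.7  62.4] r [ 5.35 -0.01 -0.01] ikerr 0.0 dq 7.9 q [ 18.  25. 111. -10.  47. 115.]
[3.0, 0.0, 458.0, 243.0, 85.0] d [ -0.3 148.1  71.7] r [ 6.18 -0.01 -0.01] ikerr 0.0 dq 7.5 q [ 15.  23. 112.  -4.  45. 108.]
[0.0, 0.0, 458.0, 243.0, 90.0] d [ -0.3 158.9  78.6] r [ 6.68 -0.01 -0.01] ikerr 0.0 dq 4.8 q [ 13.  23. 113.  -0.  44. 103.]
```

View pics/scene3.png

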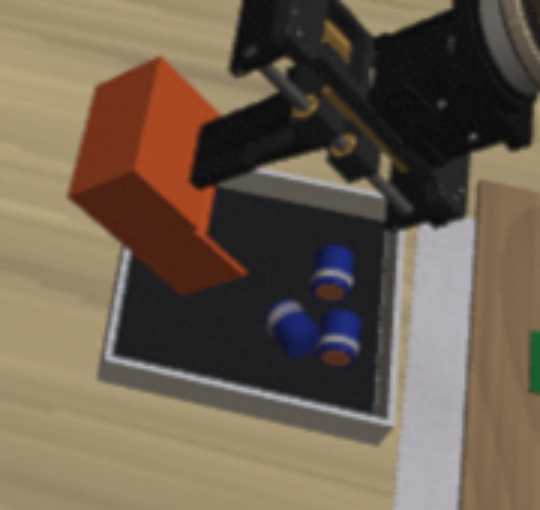

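All three chokes are now in the tray, at (330,270), (290,325) and (340,335) in the crop; the third was not trapped. I level the tote and heft it.

Request:
{"name": "play_rows", "arguments": {"increments": [{"dx": 0, "dy": 17, "dz": 6, "rx": 0.68, "ry": 0, "rz": 0}, {"dx": 0, "dy": 37, "dz": 14, "rx": 1.5, "ry": 0, "rz": 0}, {"dx": 0, "dy": 57, "dz": 24, "rx": 2.35, "ry": 0, "rz": 0}, {"dx": 0, "dy": 79, "dz": 38.5, "rx": 3.35, "ry": 0, "rz": 0}, {"dx": 0, "dy": 102.5, "dz": 51.5, "rx": 4.35, "ry": 0, "rz": 0}, {"dx": 0, "dy": 128, "dz": 62.5, "rx": 5.35, "ry": 0, "rz": 0}, {"dx": 0, "dy": 148, "dz": 72, "rx": 6.18, "ry": 0, "rz": 0}, {"dx": 0, "dy": 159, "dz": 78.5, "rx": 6.68, "ry": 0, "rz": 0}], "fingers": 0.0}}

```text
t: 10.43
eef_pos: [458.1, 172.0, 333.1]
tcp_rot: [-3.137, -0.004, -0.001]
ft_force: [0.5, 0.5, -2.7]
opening: 0.124
```

Request:
{"name": "play_rows", "arguments": {"increments": [{"dx": 0, "dy": 0, "dz": 0, "rx": 0, "ry": 0, "rz": 0}, {"dx": 0, "dy": 0, "dz": 0, "rx": 0, "ry": 0, "rz": 0}, {"dx": 0, "dy": 0, "dz": 0, "rx": 0, "ry": 0, "rz": 0}, {"dx": 0, "dy": 0, "dz": 0, "rx": 0, "ry": 0, "rz": 0}, {"dx": 0, "dy": 0, "dz": 0, "rx": 0, "ry": 0, "rz": 0}, {"dx": 0, "dy": 0, "dz": 0, "rx": 0, "ry": 0, "rz": 0}, {"dx": 0, "dy": 0, "dz": 0, "rx": 0, "ry": 0, "rz": 0}, {"dx": 0, "dy": 0, "dz": 0, "rx": 0, "ry": 0, "rz": 0}], "fingers": 0.0}}

```text
t: 11.1
eef_pos: [458.0, 172.4, 333.0]
tcp_rot: [-3.138, -0.003, -0.001]
ft_force: [-0.2, 0.8, -2.1]
opening: 0.125
```

```bash
python3 tip.py -90 458 243 90 0,0; python3 - <<'E'
from cell import env, viewer
for i in range(8):
    viewer.read_camera("wrist"); print(env.state()["ft_force"].round(2))
E
```

```text
t 11.1 F [-0.2  0.8 -2.1] op 0.125 lip now [458.9 242.3  91.2] z tilt 0.3 TCP [458.  172.4 333. ]
[0.0, 0.0] d [-0.  -1.6  1. ] r [-0.04 -0.03 -0.01] ikerr 0.0 dq 0.3 q [ 13.  23. 113.   0.  44. 103.]
[-0.78  0.07 -2.66]
[ 0.24 -0.29 -2.38]
[ 0.26  0.38 -2.43]
[ 0.4  -0.69 -1.94]
[-0.03  0.16 -1.47]
[-0.99  0.18 -2.8 ]
[ 0.24  0.44 -2.14]
[ 1.19 -0.1  -1.25]
```

Request:
{"name": "play_rows", "arguments": {"increments": [{"dx": 0, "dy": 0, "dz": 0, "rx": 0, "ry": 0, "rz": 0}, {"dx": 0, "dy": 0, "dz": 0, "rx": 0, "ry": 0, "rz": 0}, {"dx": 0, "dy": 0, "dz": 0, "rx": 0, "ry": 0, "rz": 0}, {"dx": 0, "dy": 0, "dz": 0, "rx": 0, "ry": 0, "rz": 0}, {"dx": 0, "dy": 0, "dz": 0, "rx": 0, "ry": 0, "rz": 0}, {"dx": 0, "dy": 0, "dz": 0, "rx": 0, "ry": 0, "rz": 0}], "fingers": 0.0}}

```text
t: 12.0
eef_pos: [458.1, 172.0, 333.1]
tcp_rot: [-3.137, -0.004, -0.002]
ft_force: [-0.2, -0.7, -2.9]
opening: 0.126
```

```bash
python3 tgt.py 465 71 400 180 0 30; python3 - <<'E'
from cell import env, viewer
import cv2,numpy as np
for n in ["top","scene"]:
    c=viewer.read_camera(n); 
    cv2.imwrite(f"pics/{n}4.png",c["image"][:,:,::-1])
F=[env.state()["ft_force"]]
for i in range(5): viewer.read_camera("top");F.append(env.state()["ft_force"])
print(np.round(F,2))
E
```

```text
TCP [458.1 172.  333.1] [-1.7976e+02 -2.1000e-01 -9.0000e-02] inc d [  7.3 100.7 -67.3] r [-0.03  -0.045 -5.015] |d| 121.3 deg 30.1
t 12.0 F [-0.2  -0.7  -2.94] op 0.126 q [ 12.8  22.7 112.7   0.3  44.3 102.7]
[[-0.65 -0.31 -2.05]
 [-0.34  0.12 -3.03]
 [ 0.03  0.26 -2.64]
 [-0.4  -0.03 -2.57]
 [-0.99 -0.3  -2.73]
 [ 0.3  -0.34 -2.25]]
```

View pics/scene4.png

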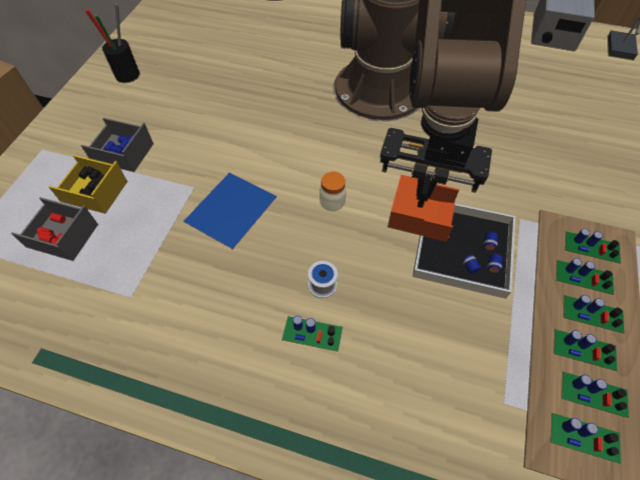

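The heft reads about 2.4 N on average, which matches the empty tote (2.45 N) against about 5.3 N loaded. The picture also shows three chokes in the tray, at (490,240), (472,264) and (496,264). I measure the bare mat for the return.

```bash
python3 - <<'E'
from h import *
from cell import viewer
c=viewer.read_camera("top"); hsv=cv2.cvtColor(c["image"],cv2.COLOR_RGB2HSV)
H,S,V=[hsv[:,:,i].astype(int) for i in range(3)]
m=(H>100)&(H<125)&(S>130); m[:,:380]=0;m[:,530:]=0
for k in blobs(m,1000):
    b=cv2.boxPoints(cv2.minAreaRect(k)); w=np.array([ray(c,p,3)[:2] for p in b]); print(w.mean(0),[np.hypot(*(w[i]-w[i-1])) for i in range(4)],np.degrees(np.arctan2(*(w[1]-w[0])[::-1])))
    ctr=w.mean(0)
a=np.radians(-15); X=np.array([np.cos(a),np.sin(a)]);Y=np.array([-X[1],X[0]])
print("TCP tgt",ctr+8*X-3*Y)
E
python3 tgt.py 500 71 390 180 0 30
```

```text
[ 503.11093225 -232.01524152] [np.float64(133.70248942740523), np.float64(165.51479292058065), np.float64(135.8364459566578), np.float64(165.217761719142)] -14.53467482187036
TCP tgt [ 510.06188172 -236.98357136]
TCP [458.1 172.  333.1] [-1.7976e+02 -2.1000e-01 -9.0000e-02] inc d [ 42.3 100.7 -57.1] r [-0.03  -0.044 -5.015] |d| 123.3 deg 30.1
t 12.4 F [-0.5   0.46 -2.61] op 0.126 q [ 12.8  22.7 112.7   0.3  44.3 102.7]
```

Request:
{"name": "play_rows", "arguments": {"increments": [{"dx": 0, "dy": 4, "dz": -5, "rx": 0, "ry": 0, "rz": -0.1}, {"dx": 1, "dy": 12, "dz": -15, "rx": 0, "ry": 0, "rz": -0.4}, {"dx": 3, "dy": 25, "dz": -28, "rx": 0, "ry": 0, "rz": -0.8}, {"dx": 5, "dy": 41, "dz": -40, "rx": 0, "ry": 0, "rz": -1.3}, {"dx": 7, "dy": 60, "dz": -50, "rx": 0, "ry": 0, "rz": -1.9}, {"dx": 10, "dy": 80, "dz": -55, "rx": 0, "ry": 0, "rz": -2.5}, {"dx": 13, "dy": 101, "dz": -57, "rx": 0, "ry": 0, "rz": -3.2}, {"dx": 16, "dy": 123, "dz": -57, "rx": 0, "ry": 0, "rz": -3.9}], "fingers": 0.0}}

```text
t: 13.07
eef_pos: [473.6, 47.7, 390.7]
tcp_rot: [-3.14, -0.006, 0.411]
ft_force: [1.1, -0.0, -2.4]
opening: 0.123
```

```bash
python3 tgt.py 510 -237 385 180 0 75.4
```

```text
TCP [473.6  47.7 390.7] [-179.9    -0.36   23.57] inc d [-80.5 275.5   4.7] r [ 0.012 -0.064 -8.639] |d| 287.0 deg 51.8
t 13.0667 F [ 1.12 -0.05 -2.37] op 0.123 q [ -2.3  17.  110.6   0.3  52.   64. ]
```

Request:
{"name": "play_rows", "arguments": {"increments": [{"dx": -6, "dy": 19, "dz": 0, "rx": 0, "ry": 0, "rz": -0.6}, {"dx": -12, "dy": 40, "dz": 0, "rx": 0, "ry": 0, "rz": -1.25}, {"dx": -18, "dy": 61, "dz": 0, "rx": 0, "ry": 0, "rz": -1.9}, {"dx": -24, "dy": 81, "dz": 0, "rx": 0, "ry": 0, "rz": -2.55}, {"dx": -30, "dy": 102, "dz": 0, "rx": 0, "ry": 0, "rz": -3.2}, {"dx": -36, "dy": 123, "dz": 0, "rx": 0, "ry": 0, "rz": -3.85}, {"dx": -42, "dy": 144, "dz": 0, "rx": 0, "ry": 0, "rz": -4.5}, {"dx": -48, "dy": 164, "dz": 0, "rx": 0, "ry": 0, "rz": -5.15}], "fingers": 0.0}}

```text
t: 13.73
eef_pos: [495.0, -123.2, 390.5]
tcp_rot: [3.139, -0.006, 0.954]
ft_force: [0.4, 0.3, -2.6]
opening: 0.129
```

```bash
python3 tgt.py 510 -237 385 180 0 75.4
```

```text
TCP [ 495.  -123.2  390.5] [179.88  -0.36  54.69] inc d [-84.2  78.    5.2] r [ 0.031 -0.056 -3.452] |d| 114.9 deg 20.7
t 13.7333 F [ 0.4   0.27 -2.59] op 0.129 q [-21.5  19.8 106.3   0.4  53.8  13.6]
```

Request:
{"name": "play_rows", "arguments": {"increments": [{"dx": -16, "dy": 15, "dz": 1, "rx": 0, "ry": 0, "rz": -0.65}, {"dx": -33, "dy": 30, "dz": 2, "rx": 0, "ry": 0, "rz": -1.35}, {"dx": -50, "dy": 46, "dz": 3, "rx": 0, "ry": -0.02, "rz": -2.05}, {"dx": -65, "dy": 60, "dz": 4, "rx": 0, "ry": -0.04, "rz": -2.65}, {"dx": -76, "dy": 70, "dz": 5, "rx": 0.03, "ry": -0.05, "rz": -3.1}, {"dx": -82, "dy": 76, "dz": 5, "rx": 0.03, "ry": -0.05, "rz": -3.35}, {"dx": -84, "dy": 78, "dz": 5, "rx": 0.03, "ry": -0.05, "rz": -3.45}, {"dx": -84, "dy": 78, "dz": 5, "rx": 0.03, "ry": -0.05, "rz": -3.45}], "fingers": 0.0}}

```text
t: 14.4
eef_pos: [509.9, -237.4, 385.2]
tcp_rot: [3.142, -0.001, 1.315]
ft_force: [-0.4, 0.1, -1.6]
opening: 0.125
```

```bash
python3 tgt.py 510 -237 256 180 0 75.4
```

```text
TCP [ 509.9 -237.4  385.2] [ 1.800e+02 -4.000e-02  7.535e+01] inc d [  0.3  -0.  129.2] r [ 0.    -0.006 -0.009] |d| 129.2 deg 0.1
t 14.4 F [-0.39  0.05 -1.65] op 0.125 q [-31.7  24.3  99.6   0.   56.2 -17.1]
```

Request:
{"name": "play_rows", "arguments": {"increments": [{"dx": 0, "dy": 0, "dz": 10, "rx": 0, "ry": 0, "rz": 0}, {"dx": 0, "dy": 0, "dz": 30, "rx": 0, "ry": 0, "rz": 0}, {"dx": 0, "dy": 0, "dz": 55, "rx": 0, "ry": 0, "rz": 0}, {"dx": 0, "dy": 0, "dz": 80, "rx": 0, "ry": 0, "rz": 0}, {"dx": 0, "dy": 0, "dz": 100, "rx": 0, "ry": 0, "rz": 0}, {"dx": 0, "dy": 0, "dz": 112, "rx": 0, "ry": 0, "rz": 0}, {"dx": 0, "dy": 0, "dz": 117, "rx": 0, "ry": 0, "rz": 0}, {"dx": 0, "dy": 0, "dz": 120, "rx": 0, "ry": 0, "rz": 0}], "fingers": 0.0}}

```text
t: 15.07
eef_pos: [509.9, -236.7, 264.3]
tcp_rot: [-3.14, -0.001, 1.315]
ft_force: [0.1, 0.1, -2.2]
opening: 0.125
```

Request:
{"name": "play_rows", "arguments": {"increments": [{"dx": 0, "dy": 0, "dz": 1.5, "rx": 0, "ry": 0, "rz": 0}, {"dx": 0, "dy": 0, "dz": 3, "rx": 0, "ry": 0, "rz": 0}, {"dx": 0, "dy": 0, "dz": 4.5, "rx": 0, "ry": 0, "rz": 0}, {"dx": 0, "dy": 0, "dz": 6, "rx": 0, "ry": 0, "rz": 0}, {"dx": 0, "dy": 0, "dz": 7, "rx": 0, "ry": 0, "rz": 0}, {"dx": 0, "dy": 0, "dz": 7, "rx": 0, "ry": 0, "rz": 0}], "fingers": 0.0}}

```text
t: 15.57
eef_pos: [509.9, -236.7, 257.4]
tcp_rot: [-3.141, -0.001, 1.315]
ft_force: [-0.5, 0.3, -2.3]
opening: 0.127
```

```bash
python3 tgt.py 510 -237 255.5 180 0 75.4
```

```text
TCP [ 509.9 -236.7  257.4] [-1.7994e+02 -6.0000e-02  7.5360e+01] inc d [-0.2  0.2  1.9] r [-0.009 -0.01  -0.007] |d| 1.9 deg 0.1
t 15.5667 F [-0.53  0.26 -2.28] op 0.127 q [-3.160e+01  3.410e+01  1.062e+02  1.000e-01  3.980e+01 -1.710e+01]
```

Request:
{"name": "play_rows", "arguments": {"increments": [{"dx": 0, "dy": 0, "dz": 0.7, "rx": 0, "ry": 0, "rz": 0}, {"dx": 0, "dy": 0, "dz": 1.4, "rx": 0, "ry": 0, "rz": 0}, {"dx": 0, "dy": 0, "dz": 2, "rx": 0, "ry": 0, "rz": 0}, {"dx": 0, "dy": 0, "dz": 2, "rx": 0, "ry": 0, "rz": 0}, {"dx": 0, "dy": 0, "dz": 2, "rx": 0, "ry": 0, "rz": 0}], "fingers": 0.0}}

```text
t: 15.98
eef_pos: [509.9, -236.8, 255.6]
tcp_rot: [-3.141, -0.001, 1.315]
ft_force: [-1.0, 0.2, 0.3]
opening: 0.126
```

```bash
python3 tgt.py 510 -237 255.5 180 0 75.4
```

```text
TCP [ 509.9 -236.8  255.6] [-1.7996e+02 -5.0000e-02  7.5360e+01] inc d [-0.2  0.2  0.1] r [-0.007 -0.009 -0.007] |d| 0.3 deg 0.1
t 15.9833 F [-0.96  0.18  0.28] op 0.126 q [-3.160e+01  3.420e+01  1.063e+02  1.000e-01  3.960e+01 -1.710e+01]
```

The weight is off the wrist, so the tote is on the mat. I release it.

Request:
{"name": "play_rows", "arguments": {"increments": [{"dx": 0, "dy": 0, "dz": 0, "rx": 0, "ry": 0, "rz": 0}, {"dx": 0, "dy": 0, "dz": 0, "rx": 0, "ry": 0, "rz": 0}, {"dx": 0, "dy": 0, "dz": 0, "rx": 0, "ry": 0, "rz": 0}, {"dx": 0, "dy": 0, "dz": 0, "rx": 0, "ry": 0, "rz": 0}, {"dx": 0, "dy": 0, "dz": 0, "rx": 0, "ry": 0, "rz": 0}, {"dx": 0, "dy": 0, "dz": 0, "rx": 0, "ry": 0, "rz": 0}, {"dx": 0, "dy": 0, "dz": 0, "rx": 0, "ry": 0, "rz": 0}], "fingers": 0.6}}

```text
t: 16.57
eef_pos: [509.9, -236.8, 255.6]
tcp_rot: [-3.141, -0.001, 1.315]
ft_force: [0.7, 0.7, 0.3]
opening: 0.557
```

Request:
{"name": "play_rows", "arguments": {"increments": [{"dx": 0, "dy": 0, "dz": -10, "rx": 0, "ry": 0, "rz": 0}, {"dx": 0, "dy": 0, "dz": -30, "rx": 0, "ry": 0, "rz": 0}, {"dx": 0, "dy": 0, "dz": -60, "rx": 0, "ry": 0, "rz": 0}, {"dx": 0, "dy": 0, "dz": -90, "rx": 0, "ry": 0, "rz": 0}, {"dx": 0, "dy": 0, "dz": -120, "rx": 0, "ry": 0, "rz": 0}, {"dx": 0, "dy": 0, "dz": -140, "rx": 0, "ry": 0, "rz": 0}, {"dx": 0, "dy": 0, "dz": -145, "rx": 0, "ry": 0, "rz": 0}, {"dx": 0, "dy": 0, "dz": -145, "rx": 0, "ry": 0, "rz": 0}], "fingers": 0.6}}

```text
t: 17.23
eef_pos: [509.8, -236.8, 402.4]
tcp_rot: [3.139, 0.0, 1.315]
ft_force: [-1.0, -1.1, -0.5]
opening: 0.599
```

```bash
python3 tgt.py 510 -237 400 180 0 75.4; python3 - <<'E'
from cell import viewer
from h import *
for n in ["top","scene","wrist"]:
    c=viewer.read_camera(n); cv2.imwrite(f"pics/{n}9.png",c["image"][:,:,::-1])
im=c["image"];m=im.max(2)<60;m[:185]=0;m[280:]=0;m[:,:295]=0;m[:,335:]=0
for k in blobs(m): 
    w=np.array([ray(c,p,101)[:2] for p in cv2.boxPoints(cv2.minAreaRect(k))]); print("handle",w.mean(0))
E
```

```text
TCP [ 509.8 -236.8  402.4] [179.87   0.    75.36] inc d [-0.1  0.3  2.4] r [ 0.022  0.    -0.007] |d| 2.4 deg 0.1
t 17.2333 F [-1.02 -1.08 -0.46] op 0.599 q [-31.7  23.1  98.5   0.   58.3 -17. ]
handle [ 509.35776084 -233.53987913]
```

View pics/scene9.png

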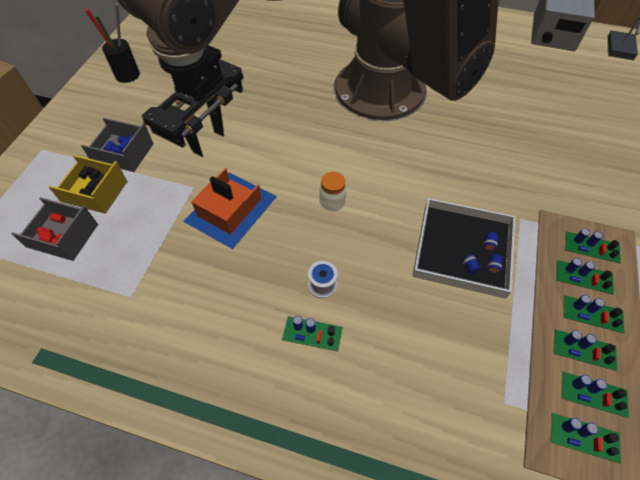

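View pics/top9.png

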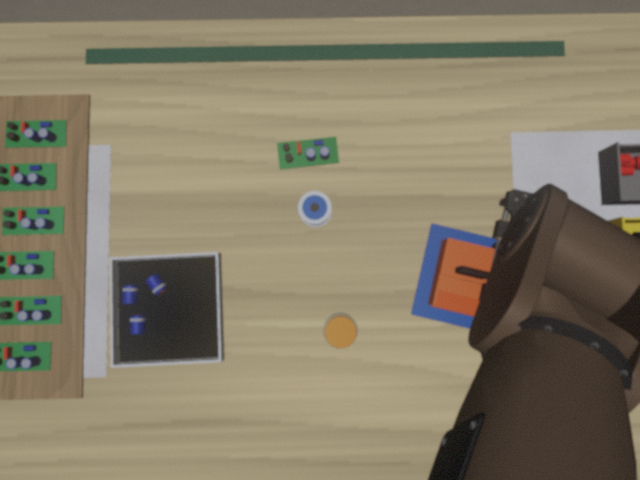

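View pics/wrist9.png

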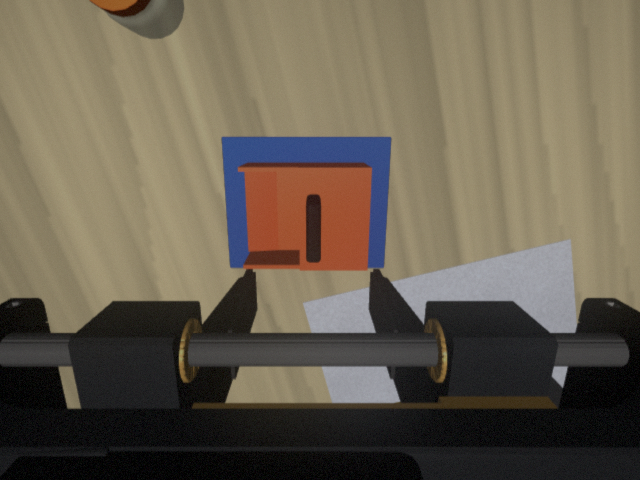

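The three chokes lie inside the tray (top view: (128,295), (156,284), (137,325)). The wrist view shows the tote empty and square on the mat, with its centre within about 2 mm of the mat's. The spool, jar and board are at their starting pixels. I hand the job in.

```bash
python3 -c "
from cell import env
print(env.job_done()); print(env.state()['t'])"
```

```text
the job is handed in; nothing more can be done
None
the job is handed in; nothing more can be done
```

I gripped the tote by its handle, tipped it to 40° with the spout about 60 mm above the bench, and all three chokes went into the tray. The third one wasn't caught behind the stop, so no sideways rocking was needed. I then levelled the tote, hefted it in the air for over a second, set it back on the mat, let go and backed off.

**Last checks:**
- **Heft:** it averaged about 2.4 N with about ±0.5 N of scatter. An empty tote weighs 2.45 N, and it read about 5.3 N loaded.
- **Chokes:** the camera views show all three in the tray.
- **Tote:** it is empty and standing square on the mat, its centre about 2 mm from the mat's centre by the wrist camera.
- **Bystanders:** the spool, jar and board are where they started.
- **Hand-in:** the job went in at about 17.4 s and gave no verdict. The state could not be read afterwards, so I have no check from the final second.

One move call was refused because its rows left out some values; nothing moved, and I sent it again in full. No check failed or disagreed.

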